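# Roof a bee hotel in diminishing courses

## Robot

A 7-joint arm with a two-finger parallel gripper is mounted at the origin on a cart in front of the work surface, level with it; the furniture and walls round the work are solid. World frame = base frame: x ahead of the robot, y to its left, z up, the work surface at z = 0. Lengths are in m, angles in degrees, forces in N, time in s.
With the tool pointing down it reaches from about 0.425 to 0.925 m from the base axis. Payload 6.8 kg.
Tool frame: the origin (TCP) lies midway between the tips of the shut fingers; the grasp point (between the pads) lies behind it (env.hold_point_z is the z of the grasp point in the tool frame, in m); z points along the fingers, y is the line along which they close (so a half turn about z gives the same grasp; the last joint's range is limited). The gripper opens to 85 mm and grips with 20 to 120 N. Pads are 22 mm wide; open, the fingers measure 114 mm over their backs; the gripper's body (76 mm by 85 mm) begins 54 mm behind the grasp point. The pads swing forward as they close: fully open they stand 13 mm farther back than shut.
Start: joints at [-81.423, 27.33, 1.283, 89.118, -0.659, 63.558, -4.761], TCP at [0.172, 0.653, 0.231] pointing down, gripper open.
Joint ranges: [-169.35, 169.35], [-19.33, 120.38], [-80.79, 83.38], [13.8, 139.57], [-78.32, 258.32], [9.67, 109.79], [-169.56, 169.56]. Speed limits (degrees/s): [136.94, 136.94, 180, 180, 180, 180, 180].

## Interface

Orientations are given as [roll, pitch, yaw] about the fixed x, y, z axes, in that order (R = Rz(yaw) Ry(pitch) Rx(roll)).
In Python, from station import env gives the robot as it stands. The module is installed in compiled form; this text tells all that it offers.
- The arm moves only by the tool move_arm, never from a script. Its argument "commands" is a list of rows, each a list of 4 numbers: the shift along the tool's x, y, z in cm, then the turn about the tool's z in rad. A call has 1 to 12 rows; each row is the pose to reach, as a shift and turn from the pose commanded when the call began, along the tool's axes at that moment; what a row does not reach only later rows make up. A row lasts 1/10 s, in which the tool goes at most 50 mm and 8.59 degrees, less where a joint would pass 70% of its speed; a pose out of reach is approached as far as the arm can. A call with a gripper value outside its range is refused whole. "claw" is the closure in counts, from 0 (fully open) to 255 (shut), set as the call begins (left out, the last holds). The fingers move at their own pace and stop on an object; the grip force is fixed at half the most. Time passes only in rows, so rows that repeat a pose let the fingers close. It gives the time, the measured TCP pose, the force, the opening and the grip force at its end, in the units of the state.
- env.state(): the state, without advancing time (a new reading comes with each control period).
- env.capture(name): name is "scene" or "top" or "wrist"; returns a dict with "color" (480x640x3 uint8, red, green, blue), "depth" (480x640 float32, m along the optical axis (not along the pixel's ray), 0 where there is no reading), "fx", "fy", "cx", "cy" (pixels), "world_from_camera" (4x4, takes a point from camera to world coordinates); the wrist camera has in their place "hand_eye" (4x4, takes a point from camera to tool coordinates, whose origin is the TCP and whose axes are the flange's). Camera axes: x right, y down, z forward; pixel columns grow to the right and rows downward; lengths in m; the calibration is good to about 2 mm. A picture is of the moment at which its call begins: read the wrist's pose just before it.
- env.job_done(): hands the job in; it is judged then, once.
The state is a dict: "clock": time; "q": joint angles; "joint_velocities": joint speeds; "tau": joint torques, N m; "eef_pos": TCP position; "tcp_rot": TCP orientation; "ft_force": force on the tool from outside, world axes, zero at the start; "torque": the same for the moment, N m; "opening": finger opening in m; "gripper_force": force on a finger pad.
Only numpy, scipy, OpenCV 4.12 (cv2) and the standard library are available. Lean on these libraries where they do the work, as an engineer would, in place of code of your own. Each camera call takes 0.05 s, during which the arm holds its last target. There are 200 camera calls.

## Task

Roof the bee hotel in overlapping courses that diminish upwards. First lay the widest board along the eave, centred, with its lower edge flush with the deck's front edge; then lay the middle one and last the narrowest, each with its lower edge on its own pencil line, so that it laps the head of the board below and lies flat, centred and parallel to the eave. Then swing the hinged storm bar over from behind the roof until it lies on the top board and keeps them all down, and leave the glue bottle, glue cup and sanding block beside it where they are.

Things in the scene. Friction and masses are not known exactly. Their poses are not given: they have to be found in the camera images.
- wide_mid (a point): centre of the widest roof board: plain flat cedar board 66 mm wide (its x), 176 mm long (its y), 8 mm thick (z), 46 g or so; starts lying loose and flat on the worktop, centre 4 mm up, anywhere among the three boards' places, turned up to 0.35 rad; both faces and both long edges are alike
- middle_mid (a point): centre of the middle roof board: plain flat cedar board 54 mm wide (its x), 176 mm long (its y), 8 mm thick (z), 38 g or so; starts lying loose and flat on the worktop, centre 4 mm up, anywhere among the three boards' places, turned up to 0.35 rad; both faces and both long edges are alike
- narrow_mid (a point): centre of the narrowest roof board: plain flat cedar board 42 mm wide (its x), 176 mm long (its y), 8 mm thick (z), 29 g or so; starts lying loose and flat on the worktop, centre 4 mm up, anywhere among the three boards' places, turned up to 0.35 rad; both faces and both long edges are alike
- bee_hotel: fixed plywood box, 206 mm wide (its y), about 180 deep (x), front about 125 mm high and open, filled with reeds and a drilled log, looking at the robot; place and heading vary. Origin under its centre. Its bare roof deck rises away from the front at 20 degrees
- roof: flat roof deck, 206 mm along the eave, 190 up the slope; origin as wide_line. x points up the slope, y along the eave, z square out of the roof. On each side a 45 mm wide bearer stands on it (open bay 116 mm between them), top at z = 8 mm from x = 78, at z = 16 from x = 114. The boards rest on these and on the board below: undersides at z = 0, 8, 16 mm; heads stop 12 mm short of the next step
- wide_line (a point): middle of the deck's front (lower) edge, on its surface, where the lower edge of the widest board belongs; axes as roof
- middle_line (a point): middle of the lower pencil line across the deck, for the lower edge of the middle board: 48 mm up the slope, on the deck (z = 0); once the widest board is laid the line shows only on the 15 mm of deck beside its ends; axes as roof
- narrow_line (a point): middle of the upper pencil line, drawn on the two bearers, for the lower edge of the narrowest board: 84 mm up the slope; this point lies on the deck (z = 0), 8 mm under the line; axes as roof
- storm_bar (a joint): angle of the storm bar about its hinge, rad: 0 when it lies on the three laid boards, grows as it opens up and back; it starts open at 2.0 to 2.25 (2.25 is its stop; straight up is about 1.92). Past upright it falls towards the roof by its own weight, slowed by a stiff hinge; it weighs 250 g
- storm_bar_mid (a point): middle of the storm bar: round dark steel bar, diameter 14 mm, 166 mm long parallel to the eave, carried by a 4 mm strap near each end (at 75 mm either side), with a clear space between the straps; 76 mm from its hinge
- storm_bar_hinge (a point): middle of the storm bar's hinge line near the roof's upper end: 176 mm up the slope from wide_line, 36 mm out of its plane, parallel to the eave; axes as roof
- yellow_bottle: yellow glue bottle with black cap standing on the worktop beyond the right side, 54 mm across, 124 mm high; origin under its centre
- sanding_block: brown sanding block lying beyond the bee hotel to the left, 67x112 mm, 30 mm high; origin under its centre
- glue_cup: clear glue cup with a leaning stirring stick, standing on the right, 64x84 mm over all, 73 mm high; origin under its middle

How it is judged (in metres and radians):
On the way, in this order (a step that is already met when the one before it is completed fails the run):
1. the widest board lies on the deck along the eave, flush with its front edge (x of wide_mid in the frame of wide_line between 0.027 and 0.039 m and y of wide_mid in the frame of wide_line between -0.012 and 0.012 m and z of wide_mid in the frame of wide_line between 0.001 and 0.007 m and angle between the y axis of wide_mid and the y axis of wide_line, either way round below 0.07 rad and angle between the z axis of wide_mid and the z axis of wide_line, either way round below 0.07 rad), for 0.2 s.
2. the middle board lies with its lower edge on the lower pencil line, lapping the widest (all of step 1 and x of middle_mid in the frame of middle_line between 0.021 and 0.033 m and y of middle_mid in the frame of middle_line between -0.012 and 0.012 m and z of middle_mid in the frame of middle_line between 0.009 and 0.015 m and angle between the y axis of middle_mid and the y axis of middle_line, either way round below 0.07 rad and angle between the z axis of middle_mid and the z axis of middle_line, either way round below 0.07 rad), for 0.2 s.
3. the narrowest board lies with its lower edge on the upper pencil line, lapping the middle one (all of step 2 and x of narrow_mid in the frame of narrow_line between 0.015 and 0.027 m and y of narrow_mid in the frame of narrow_line between -0.012 and 0.012 m and z of narrow_mid in the frame of narrow_line between 0.017 and 0.023 m and angle between the y axis of narrow_mid and the y axis of narrow_line, either way round below 0.07 rad and angle between the z axis of narrow_mid and the z axis of narrow_line, either way round below 0.07 rad), for 0.2 s.
4. the storm bar lies on the top board (value of joint storm_bar between -0.06 and 0.08 rad), for 0.2 s.
At the end, for the whole second after the job is handed in: Each board lies flat on what is below it (3 mm, 4 degrees), its lower edge within 6 mm of its line (deck's front edge, lower, upper pencil line) and 4 degrees of parallel, centred within 12 mm: widest lowest, narrowest on top; the storm bar lies on the top board (joint -0.06 to 0.08 rad) (all of step 3 and all of step 4); the robot touches nothing.
It fails at once if the glue bottle is pushed away (more than 20 mm) (distance of yellow_bottle from where it was at the start of the episode above 0.02 m).
It fails at once if the sanding block is pushed away (more than 20 mm) (distance of sanding_block from where it was at the start of the episode above 0.02 m).
It fails at once if the glue cup is pushed away (more than 20 mm) (distance of glue_cup from where it was at the start of the episode above 0.02 m).
It also fails if it takes over 72 s, if anything falls off the work surface, if the arm or the gripper's body presses on something with over 40 N, if the wrist force passes 120 N, or if a joint passes its speed limit or range.

## Working session

There is one attempt and no reset: what is moved stays moved. The work goes in short steps, Python scripts to look and compute and a tool call to move; the robot and the scene stay as the last step left them, time stands still between calls to the robot, and variables do not carry over. Pictures are saved under pics/ and viewed, at most 10 in all, crops included, and the job is handed in when it is done.

Besides the shell and the picture viewer there is one more tool, called after "Emit:" in YAML: its name, and indented under it one key for each argument. move_arm: Moves the arm, as the interface text tells. Its arguments: {"type":"object","properties":{"commands":{"type":"array"},"claw":{"type":"number"}},"required":["commands"]}

```bash
mkdir -p pics; cat > h.py <<'E'
import numpy as np, cv2
from station import env
from scipy.spatial.transform import Rotation as R
def T():
    s=env.state(); M=np.eye(4); M[:3,:3]=R.from_euler('xyz',s['tcp_rot'],degrees=True).as_matrix(); M[:3,3]=s['eef_pos']; return M
def cloud(name):
    t=T(); c=env.capture(name); d=c['depth']; v,u=np.mgrid[:480,:640]
    P=np.stack([(u-c['cx'])/c['fx']*d,(v-c['cy'])/c['fy']*d,d],-1)
    W=t@c['hand_eye'] if name=='wrist' else c['world_from_camera']
    P=P@W[:3,:3].T+W[:3,3]; P[d==0]=np.nan
    return c['color'],P,W
E
python3 - <<'E'
from h import *
print(env.state(), env.hold_point_z)
for n in ('scene','top'):
    c,P,W=cloud(n); cv2.imwrite(f'pics/{n}0.png',c[...,::-1]); np.savez(f'{n}0.npz',c=c,P=P); print(n,W.round(3))
E
```

```text
{'clock': 0.0, 'q': array([-81.42411853,  27.37598105,   1.28186855,  89.177877  ,
        -0.6595773 ,  63.55707525,  -4.75872869]), 'joint_velocities': array([ 0.04456873, -0.0573757 ,  0.01919765,  0.0904705 , -0.07618582,
       -0.06559465,  0.09379419]), 'tau': array([-2.19275580e-05, -5.96458304e+01,  1.60813920e+00, -2.81202650e+01,
        1.24056620e-02,  9.42119979e-03,  3.47666258e-06]), 'eef_pos': array([0.17196065, 0.65212481, 0.23032738]), 'tcp_rot': array([-1.79896741e+02,  7.95671702e-03,  1.65232256e+02]), 'ft_force': array([-0.35361539,  0.15231533,  0.34850036]), 'torque': array([-0.02242803, -0.05059153,  0.00424482]), 'gripper_force': 0.0, 'opening': 0.08490070806261436} -0.0187
scene [[ 0.895 -0.282  0.347  0.184]
 [-0.447 -0.535  0.717 -1.05 ]
 [-0.016 -0.796 -0.604  0.953]
 [ 0.     0.     0.     1.   ]]
top [[ 0.024 -0.984  0.178  0.391]
 [-1.    -0.024 -0.002 -0.08 ]
 [ 0.006 -0.178 -0.984  1.473]
 [ 0.     0.     0.     1.   ]]
```

View pics/scene0.png

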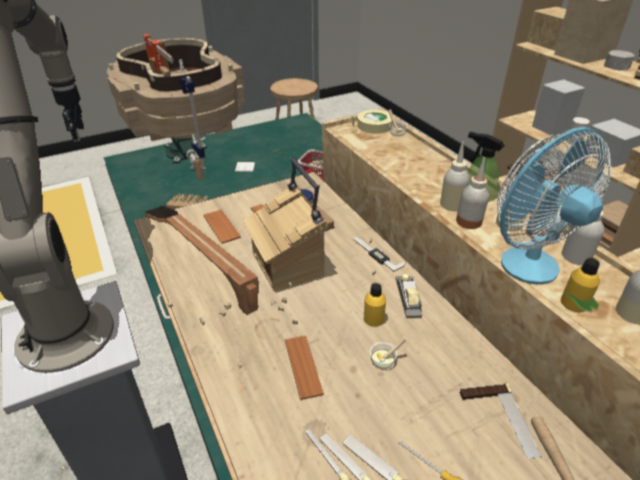

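View pics/top0.png

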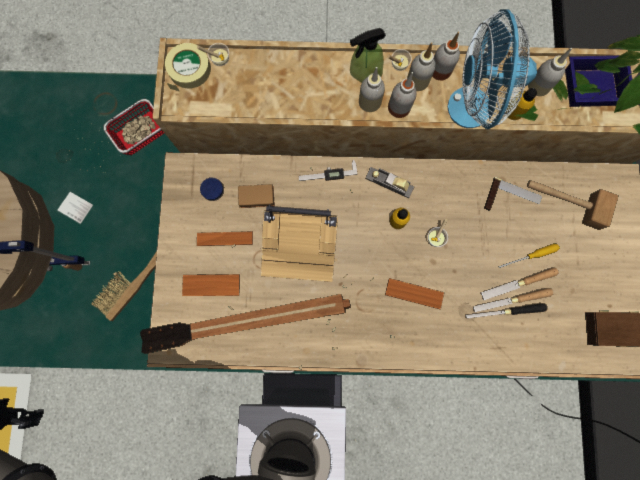

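The scene view shows three cedar boards, the hotel and the open bar. In the top view the boards are at (224,239) narrow, (211,285) and (414,293). The hotel is around (298,245), the bottle at (400,217), the cup at (436,237) and the block at (255,195). A guitar neck-like object lies from (150,338) to (345,305).

```bash
python3 - <<'E'
from h import *
z=np.load('top0.npz'); c,P=z['c'],z['P']
hsv=cv2.cvtColor(c,cv2.COLOR_RGB2HSV)
print(hsv[239,224],hsv[285,211],hsv[293,414],hsv[310,300],P[239,224],P[285,211],P[293,414])
m=((hsv[...,1]>130)&(hsv[...,0]<14)&(hsv[...,2]>110)).astype(np.uint8)
n,l,st,ce=cv2.connectedComponentsWithStats(m)
for i in range(1,n):
    if st[i,4]>300:
        p=P[l==i]; r=cv2.minAreaRect((p[:,:2]*1000).astype(np.float32)); print(st[i],r,np.nanmean(p[:,2]).round(4))
# hotel: roof plane
for (u,v) in [(298,262),(298,240),(270,235),(328,235),(270,262),(326,262),(298,272),(300,211),(400,217),(436,237),(255,195),(300,312),(170,335)]: print((u,v),P[v,u].round(3))
box=P[195:300,240:350].reshape(-1,3); 
q=box[(box[:,2]>.1)]
print(len(q),q.min(0),q.max(0))
# guitar heights
g=P[295:350,140:352].reshape(-1,3); print(np.nanmax(g,0))
E
```

```text
[ 12 176 149] [ 11 176 155] [ 12 179 155] [ 18  88 176] [0.6498143  0.23059885 0.01053963] [0.50454312 0.26257808 0.00764621] [ 0.49488751 -0.36663947  0.0098342 ]
[197 232  56  14 714] ((653.4373779296875, 230.12957763671875), (42.416534423828125, 174.6373748779297), 3.0797529220581055) 0.0077
[ 182  274   57   22 1186] ((504.3405456542969, 264.4742736816406), (65.91445922851562, 172.44512939453125), 2.734283208847046) 0.0077
[385 279  59  30 965] ((493.6914978027344, -367.3681640625), (173.11090087890625, 52.19292068481445), 76.4255142211914) 0.0081
[ 190  295  160   45 2028] ((nan, nan), (0.0, 0.0), 0.0) 0.089
(298, 262) [ 0.565 -0.012  0.147]
(298, 240) [ 0.625 -0.011  0.166]
(270, 235) [0.634 0.067 0.18 ]
(328, 235) [ 0.637 -0.095  0.185]
(270, 262) [0.564 0.068 0.14 ]
(326, 262) [ 0.567 -0.091  0.144]
(298, 272) [ 0.538 -0.012  0.128]
(300, 211) [ 0.676 -0.02   0.3  ]
(400, 217) [ 0.711 -0.308  0.111]
(436, 237) [ 0.673 -0.438  0.012]
(255, 195) [0.79  0.137 0.031]
(300, 312) [ 0.426 -0.02   0.1  ]
(170, 335) [0.351 0.366 0.043]
5225 [ 0.46394366 -0.15156414  0.10041403] [0.70366827 0.09471878 0.3071197 ]
[0.48487457 0.52156056 0.11630831]
```

```bash
cat >> h.py <<'E'
def fit_roof(P,guess=(0.60,-0.012),y0=None,dbg=True):
    """deck plane in the bay -> frame wide_line (4x4). x up the slope"""
    q=P.reshape(-1,3); q=q[~np.isnan(q).any(1)]
    q=q[(abs(q[:,0]-guess[0])<.13)&(abs(q[:,1]-guess[1])<.13)&(q[:,2]>.09)&(q[:,2]<.24)]
    b=q[(abs(q[:,1]-guess[1])<.045)]
    best=0;rng=np.random.default_rng(0)
    for _ in range(400):
        a=b[rng.choice(len(b),3,False)]; n=np.cross(a[1]-a[0],a[2]-a[0]); n/=np.linalg.norm(n)+1e-12
        if n[2]<0:n=-n
        if n[2]<.9 or n[2]>.97: continue
        k=(abs((b-a[0])@n)<.003); 
        if k.sum()>best: best=k.sum(); kk=k
    c=b[kk].mean(0); n=np.linalg.svd(b[kk]-c)[2][2]; n*=np.sign(n[2])
    if dbg: print('slope',np.degrees(np.arccos(n[2])),'yaw of normal',np.degrees(np.arctan2(-n[1],-n[0])),'n',best,len(b))
    return q,c,n
def toolshift(p,yaw):
    """from the present pose to TCP p, yaw deg: cm in tool axes, rad"""
    t=T(); d=t[:3,:3].T@(np.array(p)-t[:3,3])*100
    dy=(yaw-env.state()['tcp_rot'][2]+180)%360-180
    return d.round(2),round(-np.radians(dy),3)
E
python3 - <<'E'
from h import *
for n in ('top0','scene0'):
    P=np.load(n+'.npz')['P']; q,c,nn=fit_roof(P)
    ex=np.array([-nn[0],-nn[1]]);ex/=np.linalg.norm(ex); yaw=np.arctan2(ex[1],ex[0])
    d=q[abs((q-c)@nn)<.004]
    print(n,c,cv2.minAreaRect((d[:,:2]*1000).astype(np.float32)), d[:,:2].min(0),d[:,:2].max(0))
    # bearers
    hh=(q-c)@nn
    for lo,hi in((.006,.010),(.014,.018)):
        k=q[(hh>lo)&(hh<hi)]; print(lo,len(k),k.min(0).round(3),k.max(0).round(3))
    b=P.reshape(-1,3); b=b[(b[:,2]>.25)&(abs(b[:,0]-.68)<.08)&(abs(b[:,1])<.15)]
    print('bar',len(b),b.mean(0),b.min(0),b.max(0))
print(env.capture('wrist')['hand_eye'].round(3))
print(toolshift([.52,.1,.40],90))
E
```

```text
slope 20.43796574430118 yaw of normal -5.154441239863734 n 1497 2067
top0 [ 0.6102678  -0.01180282  0.15786666] ((586.2088012695312, -25.54163360595703), (237.60768127441406, 219.70338439941406), 86.13463592529297) [ 0.47072111 -0.13685414] [0.70366827 0.09471878]
0.006 294 [ 0.522 -0.116  0.13 ] [0.69  0.091 0.2  ]
0.014 417 [ 0.595 -0.118  0.166] [0.697 0.09  0.208]
bar 372 [ 0.67727672 -0.01502407  0.29868944] [ 0.6650619  -0.09725251  0.25178884] [0.69130939 0.06695451 0.3071197 ]
slope 19.99198316716173 yaw of normal -2.441744543707204 n 1205 1353
scene0 [ 0.60161392 -0.01230389  0.15523833] ((586.137451171875, -26.21617889404297), (240.3861083984375, 214.18746948242188), 85.82952880859375) [ 0.47108247 -0.13835383] [0.69628676 0.09778651]
0.006 283 [ 0.582 -0.122  0.156] [0.694 0.095 0.198]
0.014 346 [ 0.613 -0.119  0.177] [0.691 0.091 0.205]
bar 317 [ 0.67271476 -0.02427304  0.2885703 ] [ 0.66259952 -0.09981102  0.25005785] [0.68923799 0.07136963 0.30386944]
[[ 0.002 -0.962 -0.274  0.068]
 [ 1.     0.002  0.     0.   ]
 [ 0.    -0.274  0.962 -0.143]
 [ 0.     0.     0.     1.   ]]
(array([-47.73, -44.55, -16.88]), np.float64(1.313))
```

Emit:
move_arm:
  commands:
    - [-47.7,-44.5,-17,1.313]
    - [-47.7,-44.5,-17,1.313]
    - [-47.7,-44.5,-17,1.313]
    - [-47.7,-44.5,-17,1.313]
    - [-47.7,-44.5,-17,1.313]
    - [-47.7,-44.5,-17,1.313]
    - [-47.7,-44.5,-17,1.313]
    - [-47.7,-44.5,-17,1.313]
    - [-47.7,-44.5,-17,1.313]
    - [-47.7,-44.5,-17,1.313]
    - [-47.7,-44.5,-17,1.313]
    - [-47.7,-44.5,-17,1.313]

```text
clock: 1.35
eef_pos: [0.4821, 0.1595, 0.3832]
tcp_rot: [180.0, -0.0, 90.0]
ft_force: [1.1, -0.3, 0.5]
opening: 0.0853
gripper_force: 0.0
```

Emit:
move_arm:
  commands:
    - [-13,10.3,-1.7,0]
    - [-13,10.3,-1.7,0]
    - [-13,10.3,-1.7,0]
    - [-13,10.3,-1.7,0]
    - [-13,10.3,-1.7,0]
    - [-13,10.3,-1.7,0]

```text
clock: 1.95
eef_pos: [0.5842, 0.032, 0.399]
tcp_rot: [-179.9, -0.0, 90.0]
ft_force: [-0.4, 0.5, -0.2]
opening: 0.0852
gripper_force: 0.0
```

```bash
python3 - <<'E'
from h import *
print(env.state()['eef_pos'],env.state()['tcp_rot'])
c,P,W=cloud('wrist'); cv2.imwrite('pics/w1.png',c[...,::-1]); np.savez('w1.npz',c=c,P=P,W=W)
q,cc,n=fit_roof(P); print(cc,n)
E
```

```text
[0.5842115  0.03202584 0.39903961] [-1.79928702e+02 -9.27517375e-03  8.99953936e+01]
slope 20.017676982989983 yaw of normal -3.068196319782539 n 15124 15143
[ 0.61683398 -0.01062531  0.16042988] [-0.34181935  0.01832199  0.93958706]
```

View pics/w1.png

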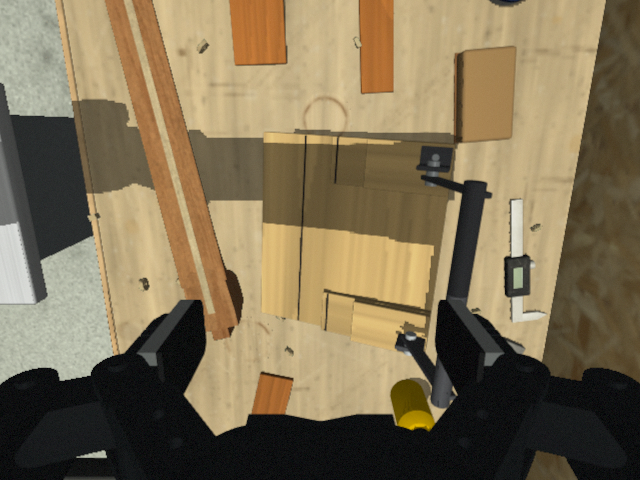

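The wrist view shows the hotel: deck front edge at u≈263 (v 133–318), lower pencil line u≈302, upper line u≈325–337, bar on the right at (465,270), fingers at the bottom.

```bash
cat > fr.py <<'E'
from h import *
z=np.load('w1.npz'); P=z['P'];c=z['c']
q,cc,n=fit_roof(P,dbg=False)
ex0=np.array([n[2],0,-n[0]])
ex=np.array([-n[0],-n[1],0]);ex-=n*(ex@n);ex/=np.linalg.norm(ex); ey=np.cross(n,ex)
Q=(P-cc)@np.stack([ex,ey,n],1)
k=(abs(Q[...,2])<.003)&(abs(Q[...,0])<.2)&(abs(Q[...,1])<.2)
pts=[]
for v in range(150,300,5):
    u=np.where(k[v])[0]
    if len(u): pts.append(Q[v,u.min(),:2])
pts=np.array(pts); a,b=np.polyfit(pts[:,1],pts[:,0],1); r=pts[:,0]-a*pts[:,1]-b
kk=abs(r)<.004; a,b=np.polyfit(pts[kk,1],pts[kk,0],1)
lo=(Q[...,0]<b+.06)&(Q[...,0]>b+.02)&k
ys=Q[lo][:,1]; y0,y1=np.percentile(ys,[.3,99.7])
print('edge skew deg',np.degrees(a),'resid',r[kk].std(),'width',y1-y0,'xlen',np.percentile(Q[k][:,0],99.9)-b)
ey2=ey+a*ex; ey2/=np.linalg.norm(ey2); ex2=np.cross(ey2,n)
ym=(y0+y1)/2; o=cc+ex*(b+a*ym)+ey*ym
F=np.eye(4);F[:3,:3]=np.stack([ex2,ey2,n],1);F[:3,3]=o
print(F.round(4)); np.save('F.npy',F)
# dark pencil lines along rows beside: grayscale min
g=cv2.cvtColor(c,cv2.COLOR_RGB2GRAY)
X=((P-o)@F[:3,:3])
for v in (230,270,290,300):
    s=[(round(1000*X[v,u,0],1),int(g[v,u])) for u in range(295,312)]; m=min(s,key=lambda t:t[1]); print(v,m)
for v in (170,330):
    s=[(round(1000*X[v,u,0],1),int(g[v,u])) for u in range(318,345)]; m=min(s,key=lambda t:t[1]); print(v,m)
E
python3 fr.py
```

```text
edge skew deg 7.584351544572654 resid 0.0015603244439276317 width 0.06650527793906261 xlen 0.26904206191611735
[[ 0.9231  0.1762 -0.3418  0.4278]
 [-0.1809  0.9833  0.0183 -0.1045]
 [ 0.3393  0.0449  0.9396  0.0935]
 [ 0.      0.      0.      1.    ]]
230 (np.float64(124.5), 78)
270 (np.float64(131.7), 82)
290 (np.float64(134.7), 60)
300 (np.float64(135.4), 79)
170 (np.float64(151.6), 32)
330 (np.float64(174.9), 95)
```

```bash
sed -i 's/^pts=\[\]/k[:,:245]=False; k[:120]=False; k[345:]=False\npts=[]/' fr.py; python3 fr.py
```

```text
edge skew deg -0.07678088586786526 resid 0.0004674766411422183 width 0.2042798529308653 xlen 0.18877025180003834
[[ 9.383e-01  5.230e-02 -3.418e-01  5.216e-01]
 [-4.900e-02  9.986e-01  1.830e-02 -6.100e-03]
 [ 3.423e-01 -5.000e-04  9.396e-01  1.257e-01]
 [ 0.000e+00  0.000e+00  0.000e+00  1.000e+00]]
230 (np.float64(45.8), 78)
270 (np.float64(47.0), 82)
290 (np.float64(46.9), 60)
300 (np.float64(45.9), 79)
170 (np.float64(82.1), 32)
330 (np.float64(82.5), 95)
```

```bash
python3 - <<'E'
from h import *
F=np.load('F.npy'); F[:3,3]-=.0012*F[:3,0]; np.save('F.npy',F)
z=np.load('w1.npz'); P=z['P'];c=z['c']
hsv=cv2.cvtColor(c,cv2.COLOR_RGB2HSV)
m=((hsv[...,1]>130)&(hsv[...,0]<14)&(hsv[...,2]>90)&(P[...,2]<.02)).astype(np.uint8)
n,l,st,ce=cv2.connectedComponentsWithStats(m)
for i in range(1,n):
    if st[i,4]>800:
        p=P[l==i]; r=cv2.minAreaRect((p[:,:2]*1000).astype(np.float32)); print(st[i],np.array(cv2.boxPoints(r)).round(0).tolist(),r[2],np.nanmean(p[:,2]).round(4))
print(toolshift([.504,.264,.08],92.7))
E
```

```text
(array([23.11, -7.93, 31.93]), np.float64(-0.046))
```

Emit:
move_arm:
  commands:
    - [23.1,-7.9,10,-0.046]
    - [23.1,-7.9,10,-0.046]
    - [23.1,-7.9,10,-0.046]
    - [23.1,-7.9,27,-0.046]
    - [23.1,-7.9,27,-0.046]
    - [23.1,-7.9,27,-0.046]
    - [23.1,-7.9,27,-0.046]
    - [23.1,-7.9,27,-0.046]
    - [23.1,-7.9,27,-0.046]
    - [23.1,-7.9,27,-0.046]

```text
clock: 3.0
eef_pos: [0.505, 0.2631, 0.1302]
tcp_rot: [-180.0, 0.0, 92.8]
ft_force: [1.1, 0.4, 1.0]
opening: 0.0851
gripper_force: 0.0
```

```bash
cat >> h.py <<'E'
def board(P,c,zr=(.0,.016),guess=None,r=.13):
    hsv=cv2.cvtColor(c,cv2.COLOR_RGB2HSV)
    m=((hsv[...,1]>110)&(hsv[...,0]<16)&(hsv[...,2]>50)&(P[...,2]<zr[1])&(P[...,2]>zr[0]))
    if guess is not None: m&=np.hypot(P[...,0]-guess[0],P[...,1]-guess[1])<r
    m=cv2.morphologyEx(m.astype(np.uint8),cv2.MORPH_OPEN,np.ones((3,3),np.uint8))
    n,l,st,ce=cv2.connectedComponentsWithStats(m); i=1+np.argmax(st[1:,4]); p=P[l==i]
    r=cv2.minAreaRect((p[:,:2]*1000).astype(np.float32)); print('px',st[i],'z',p[:,2].mean().round(4)); return r
E
python3 - <<'E'
from h import *
print(env.state()['eef_pos'],env.state()['tcp_rot'])
c,P,W=cloud('wrist'); cv2.imwrite('pics/w2.png',c[...,::-1])
r=board(P,c); print(r,cv2.boxPoints(r).round(0).tolist())
E
```

```text
[0.50504326 0.26305727 0.13020937] [-1.79972051e+02  2.14722395e-02  9.27606999e+01]
px [  273    92   101   245 22679] z 0.0083
((506.8004455566406, 265.814208984375), (66.6181411743164, 175.7233428955078), 2.0546770095825195) [[470.0, 352.0], [477.0, 177.0], [543.0, 179.0], [537.0, 355.0]]
```

View pics/w2.png

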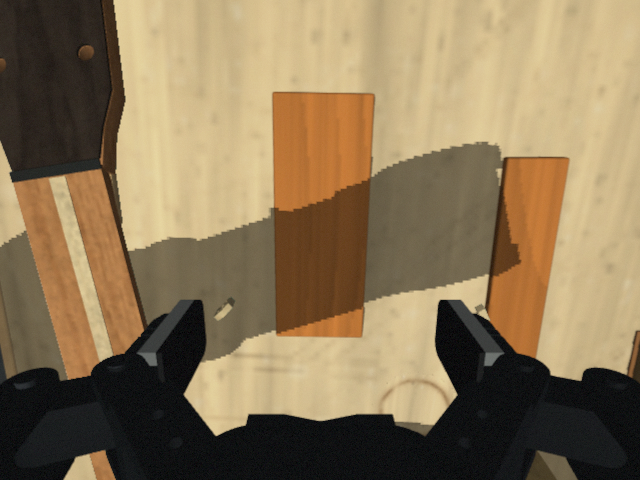

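The full wide board is seen between the open fingers at (320,215): 66.6 x 175.7 mm, centre (0.507, 0.266), in agreement with the given size.

Emit:
move_arm:
  commands:
    - [0.3,0.2,5,0.012]
    - [0.3,0.2,10,0.012]
    - [0.3,0.2,13.5,0.012]
    - [0.3,0.2,13.5,0.012]
    - [0.3,0.2,13.5,0.012]

```text
clock: 3.55
eef_pos: [0.5094, 0.2654, -0.0032]
tcp_rot: [179.9, -0.1, 91.9]
ft_force: [0.4, -0.4, 0.2]
opening: 0.0851
gripper_force: 0.0
```

Emit:
move_arm:
  commands:
    - [0,0,0,0]
    - [0,0,0,0]
    - [0,0,0,0]
    - [0,0,0,0]
    - [0,0,0,0]
  claw: 120

```text
clock: 4.05
eef_pos: [0.5096, 0.2664, -0.0018]
tcp_rot: [179.8, -0.2, 91.9]
ft_force: [-1.9, -2.2, 12.4]
opening: 0.0637
gripper_force: 62.2
```

```bash
cat >> h.py <<'E'
def place(w,line,under,dx=.001,clear=.002,tipz=-.002):
    """TCP for a level held board (width w) whose head's lower edge is just over its place. tipz: TCP z minus board underside"""
    F=np.load('F.npy'); H=F[:3,:3]@np.array([line+w+dx,0,under])+F[:3,3]
    ex=F[:3,0].copy(); ex[2]=0; ex/=np.linalg.norm(ex)
    p=H-ex*w/2; p[2]=H[2]+clear+tipz; yaw=90+np.degrees(np.arctan2(ex[1],ex[0])); return p,yaw
E
python3 - <<'E'
from h import *
p,y=place(.066,0,0); print(p,y, toolshift(p,y))
E
```

```text
[ 0.55037468 -0.00760966  0.14821589] 87.01352131708622 (array([-27.48,   3.22, -15.07]), np.float64(0.086))
```

Emit:
move_arm:
  commands:
    - [0,0,-5,0]
    - [0,0,-10,0]
    - [0,0,-15,0]
    - [0,0,-20,0]
    - [0,0,-23,0]
    - [0,0,-23,0]

```text
clock: 4.65
eef_pos: [0.5106, 0.2667, 0.2316]
tcp_rot: [179.5, -0.4, 91.9]
ft_force: [0.7, 0.1, 0.2]
opening: 0.0631
gripper_force: 66.6
```

Emit:
move_arm:
  commands:
    - [-27.5,3.1,0,0.086]
    - [-27.5,3.1,0,0.086]
    - [-27.5,3.1,0,0.086]
    - [-27.5,3.1,0,0.086]
    - [-27.5,3.1,0,0.086]
    - [-27.5,3.1,0,0.086]
    - [-27.5,3.1,4,0.086]
    - [-27.5,3.1,4,0.086]
    - [-27.5,3.1,4,0.086]
    - [-27.5,3.1,4,0.086]

```text
clock: 5.65
eef_pos: [0.5485, -0.0074, 0.1859]
tcp_rot: [179.9, -0.0, 87.1]
ft_force: [0.0, 0.3, -0.7]
opening: 0.0631
gripper_force: 66.5
```

```bash
python3 - <<'E'
from h import *
p,y=place(.066,0,0); print(p,y, toolshift(p,y))
c,P,W=cloud('wrist'); cv2.imwrite('pics/w3.png',c[...,::-1])
r=board(P,c,(.17,.22)); print(r)
E
```

```text
[ 0.55037468 -0.00760966  0.14821589] 87.01352131708622 (array([-0.01,  0.19,  3.77]), np.float64(0.001))
px [  218    68   205   358 62950] z 0.1957
((550.3671264648438, 11.405563354492188), (137.39483642578125, 66.05404663085938), 87.30779266357422)
```

View pics/w3.png

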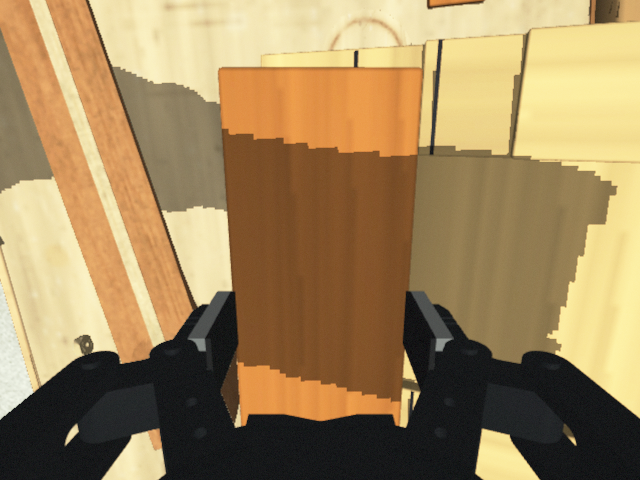

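Board is held level with its near end at (320,68) and its edges between the pads; its position matches the plan, so I lower it now.

Emit:
move_arm:
  commands:
    - [0,0,2,0]
    - [0,0,3,0]
    - [0,0,3.5,0]
    - [0,0,3.7,0]
    - [0,0,3.7,0]
    - [0,0,3.7,0]

```text
clock: 6.3
eef_pos: [0.5482, -0.0083, 0.1481]
tcp_rot: [180.0, -0.0, 87.0]
ft_force: [0.2, -0.5, -0.5]
opening: 0.0632
gripper_force: 66.5
```

Emit:
move_arm:
  commands:
    - [0,0,0,0]
    - [0,0,0,0]
    - [0,0,0,0]
    - [0,0,0,0]
    - [0,0,0,0]
  claw: 38

```text
clock: 6.8
eef_pos: [0.5478, -0.0082, 0.1476]
tcp_rot: [180.0, -0.0, 87.0]
ft_force: [-0.0, -0.1, 0.7]
opening: 0.0725
gripper_force: 0.0
```

```bash
cat >> h.py <<'E'
def onroof(P,c,zlo,zhi,xr=(-.03,.16)):
    """board on the roof: points of cedar colour in roof coords with zlo<z<zhi"""
    F=np.load('F.npy'); Q=(P-F[:3,3])@F[:3,:3]
    hsv=cv2.cvtColor(c,cv2.COLOR_RGB2HSV)
    m=(hsv[...,1]>110)&(hsv[...,0]<16)&(hsv[...,2]>50)&(abs(Q[...,1])<.13)&(Q[...,0]>xr[0])&(Q[...,0]<xr[1])&(Q[...,2]>zlo)&(Q[...,2]<zhi)
    m=cv2.morphologyEx(m.astype(np.uint8),cv2.MORPH_OPEN,np.ones((3,3),np.uint8))
    p=Q[m>0]*1000; print('n',len(p))
    r=cv2.minAreaRect(p[:,:2].astype(np.float32)); b=cv2.boxPoints(r)
    A=np.c_[p[:,:2],np.ones(len(p))]; s=np.linalg.lstsq(A,p[:,2],rcond=None)[0]
    print('centre',np.round(r[0],1),'size',np.round(r[1],1),'ang',round(r[2],1),'box',b.round(0).tolist(),'z med',np.median(p[:,2]).round(1),'tilt deg',np.degrees(s[:2]).round(1))
E
python3 - <<'E'
from h import *
c,P,W=cloud('wrist'); cv2.imwrite('pics/w4.png',c[...,::-1])
onroof(P,c,-.01,.05); onroof(P,c,.004,.012)
E
```

```text
n 53643
centre [31.8 10.8] size [ 66.4 152.4] ang 0.1 box [[-2.0, 87.0], [-1.0, -65.0], [65.0, -65.0], [65.0, 87.0]] z med 8.1 tilt deg [-0.1 -0. ]
n 53633
centre [31.8 10.8] size [ 66.4 152.4] ang 0.1 box [[-2.0, 87.0], [-1.0, -65.0], [65.0, -65.0], [65.0, 87.0]] z med 8.1 tilt deg [-0.1 -0. ]
```

View pics/w4.png

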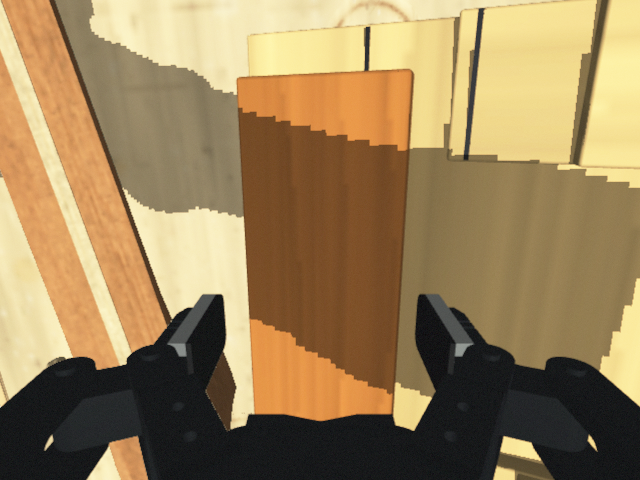

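The wide board lies flat, spanning u 238–410 with its lower edge flush on the eave (x 32, y about -1 mm in the roof frame). Next, the middle board.

Emit:
move_arm:
  commands:
    - [0,0,-5,0]
    - [0,0,-10,0]
    - [-10,-1,-10,0.05]
    - [-36,-3,-10,0.185]
    - [-36,-3.5,-10,0.185]
    - [-36,-3.5,-8,0.185]
    - [-36,-3.5,-5,0.185]
    - [-36,-3.5,0,0.185]
    - [-36,-3.5,2,0.185]
    - [-36,-3.5,2,0.185]
    - [-36,-3.5,2,0.185]
    - [-36,-3.5,2,0.185]
  claw: 0

```text
clock: 8.05
eef_pos: [0.4928, -0.3668, 0.1265]
tcp_rot: [-179.9, -0.0, 76.3]
ft_force: [0.3, 0.4, 0.3]
opening: 0.0853
gripper_force: 0.0
```

```bash
python3 - <<'E'
from h import *
print(toolshift([.494,-.367,.13],76.4))
c,P,W=cloud('wrist'); cv2.imwrite('pics/w5.png',c[...,::-1])
r=board(P,c); print(r,cv2.boxPoints(r).round(0).tolist())
print(toolshift([r[0][0]/1000,r[0][1]/1000,-.003],90+(r[2] if r[2]<45 else r[2]-90)))
E
```

```text
(array([ 0.01,  0.12, -0.35]), np.float64(-0.002))
px [  280    97    84   246 18774] z 0.0083
((495.41802978515625, -366.7720947265625), (175.6873779296875, 53.70228958129883), 76.9874267578125) [[449.0, -446.0], [502.0, -458.0], [541.0, -287.0], [489.0, -275.0]]
(array([-0.06,  0.14, 13.05]), np.float64(-0.01))
```

Emit:
move_arm:
  commands:
    - [0,0.2,5,-0.01]
    - [0,0.2,10,-0.01]
    - [0,0.2,12.6,-0.01]
    - [0,0.2,12.6,-0.01]
    - [0,0.2,12.6,-0.01]

```text
clock: 8.6
eef_pos: [0.4977, -0.3659, 0.0032]
tcp_rot: [179.9, 0.0, 77.1]
ft_force: [-0.4, -0.1, 1.7]
opening: 0.0855
gripper_force: 0.0
```

Emit:
move_arm:
  commands:
    - [0,0,0,0]
    - [0,0,0,0]
    - [0,0,0,0]
    - [0,0,0,0]
    - [0,0,0,0]
    - [0,0,0,0]
  claw: 150

```text
clock: 9.2
eef_pos: [0.497, -0.3687, 0.007]
tcp_rot: [179.7, 0.0, 76.9]
ft_force: [-8.5, 5.9, 36.5]
opening: 0.0355
gripper_force: 17.9
```

```bash
python3 - <<'E'
from h import *
p,y=place(.054,.048,.008,tipz=.0); print(p,y, toolshift(p,y))
E
```

```text
[ 0.58741118 -0.00953798  0.17005574] 87.01352131708622 (array([ 37.02,   0.75, -16.32]), np.float64(-0.176))
```

The fingers slid on top of the board (opening 35 mm under 54): tips were too high. I'll open, lift, re-measure and go lower.

Emit:
move_arm:
  commands:
    - [0,0,-1,0]
    - [0,0,-5,0]
    - [0,0,-10,0]
    - [0,0,-12.5,0]
    - [0,0,-12.5,0]
    - [0,0,-12.5,0]
  claw: 0

```text
clock: 9.8
eef_pos: [0.4966, -0.3663, 0.1276]
tcp_rot: [179.9, -0.0, 77.0]
ft_force: [-0.0, -0.1, -0.7]
opening: 0.0851
gripper_force: 0.0
```

```bash
python3 - <<'E'
from h import *
print(env.state()['eef_pos'])
c,P,W=cloud('wrist')
r=board(P,c); print(r)
print(toolshift([r[0][0]/1000,r[0][1]/1000,-.005],90+(r[2] if r[2]<45 else r[2]-90)))
E
```

```text
[ 0.49658711 -0.36625744  0.12755523]
px [  275    99    84   244 18465] z 0.0083
((494.17523193359375, -366.635498046875), (174.80322265625, 54.243770599365234), 76.56851196289062)
(array([-0.13, -0.15, 13.14]), np.float64(0.008))
```

Emit:
move_arm:
  commands:
    - [-0.1,-0.1,5,0.008]
    - [-0.1,-0.1,10,0.008]
    - [-0.1,-0.1,13.2,0.008]
    - [-0.1,-0.1,13.2,0.008]
    - [-0.1,-0.1,13.2,0.008]
    - [-0.1,-0.1,13.2,0.008]

```text
clock: 10.45
eef_pos: [0.4944, -0.3671, -0.0056]
tcp_rot: [-179.9, -0.0, 76.5]
ft_force: [-0.2, 0.1, 0.1]
opening: 0.0855
gripper_force: 0.0
```

Emit:
move_arm:
  commands:
    - [0,0,0,0]
    - [0,0,0,0]
    - [0,0,0,0]
    - [0,0,0,0]
    - [0,0,0,0]
    - [0,0,0,0]
  claw: 110

```text
clock: 11.05
eef_pos: [0.4964, -0.368, -0.0031]
tcp_rot: [179.8, 0.0, 76.5]
ft_force: [-0.9, 0.7, 13.1]
opening: 0.0514
gripper_force: 69.0
```

```bash
python3 - <<'E'
from h import *
p,y=place(.054,.048,.008,tipz=-.004); print(p,y, toolshift(p,y))
E
```

```text
[ 0.58741118 -0.00953798  0.16605574] 87.01352131708622 (array([ 36.97,   0.57, -16.94]), np.float64(-0.183))
```

Emit:
move_arm:
  commands:
    - [0,0,-4,0]
    - [0,0,-9,0]
    - [0,0,-14,0]
    - [0,0,-19,0]
    - [0,0,-23,0]
    - [10,0.2,-23,-0.05]
    - [37,0.6,-23,-0.183]
    - [37,0.6,-23,-0.183]
    - [37,0.6,-23,-0.183]
    - [37,0.6,-23,-0.183]
    - [37,0.6,-23,-0.183]
    - [37,0.6,-23,-0.183]

```text
clock: 12.25
eef_pos: [0.5819, -0.026, 0.2251]
tcp_rot: [180.0, -0.0, 87.0]
ft_force: [1.9, 0.1, -0.8]
opening: 0.052
gripper_force: 64.0
```

Emit:
move_arm:
  commands:
    - [0.5,0,1,0]
    - [0.5,0,2,0]
    - [0.5,0,2,0]
    - [0.5,0,2,0]

```text
clock: 12.65
eef_pos: [0.5815, -0.0254, 0.2046]
tcp_rot: [-180.0, 0.0, 86.8]
ft_force: [-0.4, -0.5, -0.6]
opening: 0.0519
gripper_force: 64.0
```

```bash
python3 - <<'E'
from h import *
print(env.state()['eef_pos'])
p,y=place(.054,.048,.008,tipz=-.004); print(p,y, toolshift(p,y))
c,P,W=cloud('wrist'); cv2.imwrite('pics/w6.png',c[...,::-1])
z=env.state()['eef_pos'][2]
r=board(P,c,(z-.004,z+.03),p,.1); print(r,cv2.boxPoints(r).round(0).tolist())
E
```

```text
[ 0.58151662 -0.02540076  0.20463151]
[ 0.58741118 -0.00953798  0.16605574] 87.01352131708622 (array([1.62, 0.5 , 3.86]), np.float64(-0.003))
px [  235    68   170   353 52033] z 0.216
((583.4228515625, -4.530143737792969), (132.96356201171875, 54.54875946044922), 86.77212524414062) [[552.0, -69.0], [607.0, -72.0], [614.0, 60.0], [560.0, 63.0]]
```

Emit:
move_arm:
  commands:
    - [0.8,0.2,0,-0.003]
    - [1.65,0.45,0,-0.003]
    - [1.65,0.45,1.5,-0.003]
    - [1.65,0.45,2.7,-0.003]
    - [1.65,0.45,3.4,-0.003]
    - [1.65,0.45,3.7,-0.003]
    - [1.65,0.45,3.7,-0.003]
    - [1.65,0.45,3.7,-0.003]

```text
clock: 13.5
eef_pos: [0.5877, -0.0072, 0.1678]
tcp_rot: [180.0, 0.0, 87.2]
ft_force: [0.4, 0.6, -1.1]
opening: 0.0521
gripper_force: 64.0
```

Emit:
move_arm:
  commands:
    - [0,0,0,0]
    - [0,0,0,0]
    - [0,0,0,0]
    - [0,0,0,0]
    - [0,0,0,0]
  claw: 70

```text
clock: 14.0
eef_pos: [0.5876, -0.0069, 0.1677]
tcp_rot: [180.0, -0.0, 87.2]
ft_force: [-0.3, -0.1, -0.5]
opening: 0.0619
gripper_force: 0.0
```

```bash
python3 - <<'E'
from h import *
c,P,W=cloud('wrist'); cv2.imwrite('pics/w6.png',c[...,::-1])
onroof(P,c,.012,.05,(.04,.16)); onroof(P,c,-.01,.0115,(-.03,.045))
E
```

```text
n 44719
centre [76.3 16.4] size [ 54.4 147.6] ang 0.6 box [[48.0, 90.0], [50.0, -58.0], [104.0, -57.0], [103.0, 90.0]] z med 16.0 tilt deg [-0.2 -0. ]
n 21324
centre [21.7  4.3] size [ 46.8 164.9] ang 0.1 box [[-2.0, 87.0], [-2.0, -78.0], [45.0, -78.0], [45.0, 87.0]] z med 8.1 tilt deg [ 0.1 -0. ]
```

View pics/w6.png

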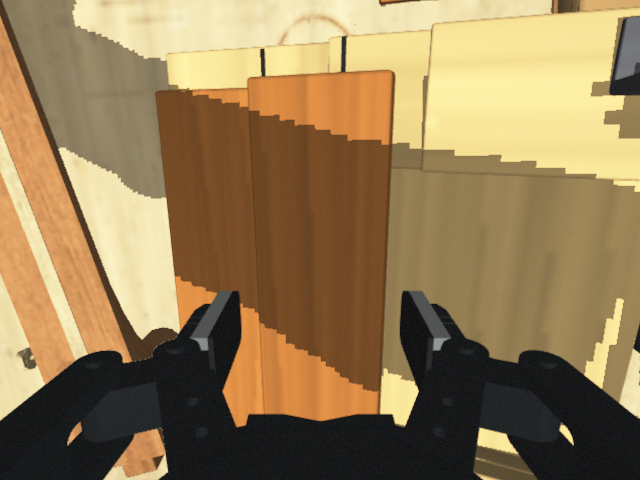

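Middle board is flat, lower edge at 49 mm (line at 48, u≈262 image line meeting its edge at (249,78)), y +2 mm. Now the narrow board.

Emit:
move_arm:
  commands:
    - [0,0,-4,0]
    - [0,0,-9,0]
    - [2,0,-11,0]
    - [7,0,-11,0]
    - [12,0,-11,0]
    - [17,3,-11,-0.1]
    - [23.9,5.4,-8,-0.103]
    - [23.9,5.4,-3,-0.103]
    - [23.9,5.4,2,-0.103]
    - [23.9,5.4,3.5,-0.103]
    - [23.9,5.4,3.5,-0.103]
    - [23.9,5.4,3.5,-0.103]

```text
clock: 15.25
eef_pos: [0.6534, 0.2287, 0.1332]
tcp_rot: [-180.0, 0.0, 93.1]
ft_force: [0.5, -0.7, -0.2]
opening: 0.0617
gripper_force: 0.0
```

Emit:
move_arm:
  commands:
    - [0,0,0,0]
    - [0,0,0,0]
  claw: 0

```text
clock: 15.45
eef_pos: [0.6548, 0.2291, 0.1355]
tcp_rot: [179.8, -0.1, 93.1]
ft_force: [-0.2, 0.4, -0.3]
opening: 0.085
gripper_force: 0.0
```

```bash
python3 - <<'E'
from h import *
print(env.state()['eef_pos'])
c,P,W=cloud('wrist')
r=board(P,c); print(r)
print(toolshift([r[0][0]/1000,r[0][1]/1000,-.004],90+(r[2] if r[2]<45 else r[2]-90)))
E
```

```text
[0.65475005 0.2290523  0.13549453]
px [  286    93    63   240 13856] z 0.0083
((653.6661987304688, 232.4053497314453), (42.18617630004883, 175.79808044433594), 2.9891204833984375)
(array([ 0.31, -0.11, 13.91]), np.float64(0.001))
```

Emit:
move_arm:
  commands:
    - [0.3,-0.1,5,0]
    - [0.3,-0.1,10,0]
    - [0.3,-0.1,13.8,0]
    - [0.3,-0.1,13.8,0]
    - [0.3,-0.1,13.8,0]
    - [0.3,-0.1,13.8,0]

```text
clock: 16.1
eef_pos: [0.6542, 0.2324, -0.0022]
tcp_rot: [179.8, -0.1, 93.1]
ft_force: [-0.0, -0.5, -0.4]
opening: 0.0851
gripper_force: 0.0
```

Emit:
move_arm:
  commands:
    - [0,0,0,0]
    - [0,0,0,0]
    - [0,0,0,0]
    - [0,0,0,0]
    - [0,0,0,0]
    - [0,0,0,0]
  claw: 145

```text
clock: 16.7
eef_pos: [0.6547, 0.233, -0.0012]
tcp_rot: [179.7, -0.1, 93.1]
ft_force: [-2.0, -0.7, 18.2]
opening: 0.0403
gripper_force: 68.5
```

```bash
python3 - <<'E'
from h import *
p,y=place(.042,.084,.016,tipz=-.003); print(p,y, toolshift(p,y))
E
```

```text
[ 0.61318794 -0.01087888  0.18278787] 87.01352131708622 (array([-24.08,  -5.36, -18.49]), np.float64(0.106))
```

Emit:
move_arm:
  commands:
    - [0,0,-4,0]
    - [0,0,-9,0]
    - [0,-2,-14,0]
    - [0,-5,-19,0]
    - [0,-7,-24,0.05]
    - [-5,-7.5,-26,0.106]
    - [-10,-7.5,-26,0.106]
    - [-15,-7.5,-26,0.106]
    - [-20,-7.5,-26,0.106]
    - [-24.1,-7.4,-26,0.106]
    - [-24.1,-7.4,-26,0.106]
    - [-24.1,-7.4,-26,0.106]

```text
clock: 17.9
eef_pos: [0.5909, -0.0145, 0.2552]
tcp_rot: [180.0, -0.0, 86.8]
ft_force: [-0.0, 0.7, -0.5]
opening: 0.0405
gripper_force: 61.5
```

Emit:
move_arm:
  commands:
    - [0,0,2,0]
    - [0,0,3.5,0]
    - [0,0,3.5,0]
    - [0,0,3.5,0]
    - [0,0,3.5,0]

```text
clock: 18.4
eef_pos: [0.5916, -0.0121, 0.2202]
tcp_rot: [179.9, -0.0, 87.1]
ft_force: [0.9, 0.7, 0.5]
opening: 0.0403
gripper_force: 61.5
```

```bash
python3 - <<'E'
from h import *
print(env.state()['eef_pos'],env.state()['tcp_rot'])
p,y=place(.042,.084,.016,tipz=-.003); print(p,y, toolshift(p,y))
c,P,W=cloud('wrist'); cv2.imwrite('pics/w7.png',c[...,::-1])
z=env.state()['eef_pos'][2]
r=board(P,c,(z-.004,z+.03),p,.1); print(r,cv2.boxPoints(r).round(0).tolist())
onroof(P,c,.012,.018,(.04,.16))
E
```

```text
[ 0.59157017 -0.01212017  0.22023462] [ 1.79948644e+02 -5.21256790e-03  8.70573341e+01]
[ 0.61318794 -0.01087888  0.18278787] 87.01352131708622 (array([0.23, 2.15, 3.75]), np.float64(0.001))
px [  256    70   130   351 38477] z 0.2296
((593.4876708984375, 7.840431213378906), (134.1370849609375, 42.02872848510742), 86.99820709228516) [[569.0, -58.0], [611.0, -60.0], [618.0, 74.0], [576.0, 76.0]]
n 0
centre [0. 0.] size [0. 0.] ang 0.0 box [[0.0, 0.0], [0.0, 0.0], [0.0, 0.0], [0.0, 0.0]] z med nan tilt deg [0. 0.]
  return _methods._mean(a, axis=axis, dtype=dtype,
  ret = ret.dtype.type(ret / rcount)
```

View pics/w7.png

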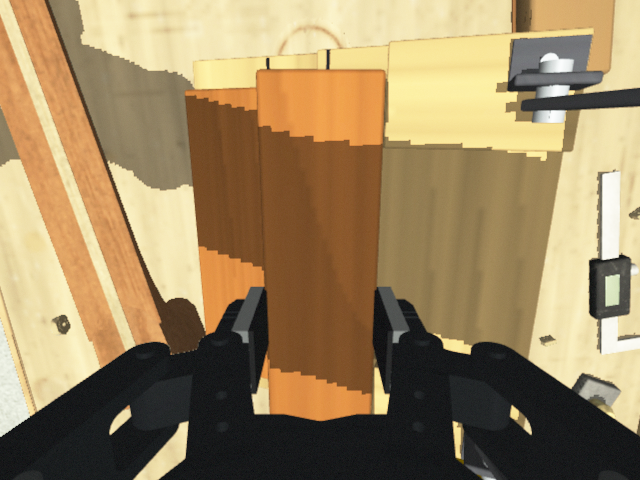

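Narrow board held level at u 257–384, middle board beneath, left hinge at (548,85); the gripper has room before the hinge and bar. Shift and lower.

Emit:
move_arm:
  commands:
    - [0.3,1.2,0,0]
    - [0.3,2.1,0.5,0]
    - [0.3,2.1,1.5,0]
    - [0.3,2.1,2.5,0]
    - [0.3,2.1,3.2,0]
    - [0.3,2.1,3.5,0]
    - [0.3,2.1,3.5,0]
    - [0.3,2.1,3.5,0]

```text
clock: 19.25
eef_pos: [0.6123, -0.0107, 0.1848]
tcp_rot: [180.0, -0.0, 87.0]
ft_force: [-0.4, 0.5, -0.2]
opening: 0.0401
gripper_force: 61.4
```

Emit:
move_arm:
  commands:
    - [0,0,0,0]
    - [0,0,0,0]
    - [0,0,0,0]
    - [0,0,0,0]
    - [0,0,0,0]
  claw: 108

```text
clock: 19.75
eef_pos: [0.6122, -0.0106, 0.1847]
tcp_rot: [180.0, -0.0, 87.0]
ft_force: [-0.1, -0.2, 0.4]
opening: 0.0491
gripper_force: 0.0
```

```bash
python3 - <<'E'
from h import *
c,P,W=cloud('wrist'); cv2.imwrite('pics/w8.png',c[...,::-1])
onroof(P,c,.0205,.05,(.07,.16)); onroof(P,c,.0125,.0195,(.03,.083));onroof(P,c,-.01,.0115,(-.03,.045))
b=P.reshape(-1,3)
t=np.load('top0.npz')['P']
E
```

```text
n 35036
centre [105.6  14.8] size [145.5  42.6] ang 89.9 box [[84.0, -58.0], [127.0, -58.0], [127.0, 88.0], [84.0, 88.0]] z med 24.0 tilt deg [-0.2 -0. ]
n 16353
centre [64.6  9.1] size [161.7  34.4] ang 89.2 box [[46.0, -72.0], [81.0, -72.0], [83.0, 90.0], [49.0, 90.0]] z med 16.0 tilt deg [ 0.2 -0. ]
n 18148
centre [21.6 15.2] size [ 46.3 143.1] ang 0.4 box [[-2.0, 87.0], [-1.0, -57.0], [45.0, -56.0], [44.0, 87.0]] z med 8.0 tilt deg [ 0.1 -0. ]
```

```bash
python3 - <<'E'
from h import *
F=np.load('F.npy'); hw=F[:3,:3]@[.176,0,.036]+F[:3,3]; print('hinge',hw)
for n in('top0','w1'):
    P=np.load(n+'.npz')['P']; q=P.reshape(-1,3); Q=(q-F[:3,3])@F[:3,:3]
    k=(q[:,2]>.25)&(abs(Q[:,0]-.2)<.1)&(abs(Q[:,1])<.06)&(q[:,2]<.34); 
    Qh=Q[k]; ang=np.arctan2(Qh[:,2]-.036,-(Qh[:,0]-.176)); r=np.hypot(Qh[:,2]-.036,Qh[:,0]-.176)
    print(n,k.sum(),'pts',q[k].mean(0).round(3),q[k].min(0).round(3),q[k].max(0).round(3),'ang',np.median(ang).round(3),'r',np.median(r).round(3))
for th in (2.0,2.25):
    m=F[:3,:3]@[.176-.076*np.cos(th),0,.036+.076*np.sin(th)]+F[:3,3]; print(th,m)
print(toolshift([.72,-.015,.40],87))
E
```

```text
hinge [ 0.67330027 -0.01400523  0.21935278]
top0 250 pts [ 0.677 -0.014  0.3  ] [ 0.669 -0.074  0.291] [0.689 0.045 0.307] ang 1.963 r 0.081
w1 2072 pts [0.678 0.009 0.3  ] [ 0.669 -0.074  0.291] [0.689 0.046 0.304] ang 1.959 r 0.082
2.0 [ 0.67935441 -0.01428729  0.29511074]
2.25 [ 0.69788337 -0.01525885  0.29125619]
(array([  0.12,  10.78, -21.53]), np.float64(0.0))
```

Emit:
move_arm:
  commands:
    - [0,0,-3,0]
    - [0,0,-8,0]
    - [0,0,-13,0]
    - [0,0,-18,0]
    - [0,0,-23.5,0]
    - [0,0,-23.5,0]

```text
clock: 20.4
eef_pos: [0.6146, -0.0117, 0.4266]
tcp_rot: [179.4, -0.1, 87.0]
ft_force: [0.6, -0.6, 0.3]
opening: 0.0494
gripper_force: 0.0
```

Emit:
move_arm:
  commands:
    - [0,5,0,0]
    - [0,10,0,0]
    - [0,11,0,0]
    - [0,11,0,0]
    - [0,11,3,0]
    - [0,11,7,0]
    - [0,11,11,0]
    - [0,11,14.3,0]
    - [0,11,14.3,0]
    - [0,11,14.3,0]
  claw: 255

```text
clock: 21.4
eef_pos: [0.7217, -0.0163, 0.2778]
tcp_rot: [180.0, -0.0, 87.0]
ft_force: [-1.1, -0.8, 1.5]
opening: -0.0001
gripper_force: 0.0
```

Emit:
move_arm:
  commands:
    - [0,-1,0,0]
    - [0,-2,0,0]
    - [0,-2.8,0,0]
    - [0,-3.6,0,0]
    - [0,-4.4,0,0]
    - [0,-5.2,0,0]
    - [0,-6,0,0]
    - [0,-6.5,0,0]
    - [0,-6.5,0,0]
    - [0,-6.5,0,0]

```text
clock: 22.4
eef_pos: [0.6571, -0.0128, 0.2766]
tcp_rot: [-180.0, -0.0, 87.0]
ft_force: [-0.4, 0.6, 0.1]
opening: 0.0001
gripper_force: 0.0
```

Emit:
move_arm:
  commands:
    - [0,0,-4,0]
    - [0,0,-9,0]
    - [0,0,-12,0]
    - [3,-3,-12,0]
    - [5,-6,-12,0]
    - [5,-6,-12,0]
    - [5,-6,-12,0]

```text
clock: 23.1
eef_pos: [0.5998, 0.0408, 0.3969]
tcp_rot: [180.0, -0.0, 87.1]
ft_force: [1.3, -0.2, 0.2]
opening: 0.0002
gripper_force: 0.0
```

```bash
python3 - <<'E'
from h import *
c,P,W=cloud('wrist'); cv2.imwrite('pics/w9.png',c[...,::-1])
onroof(P,c,.0205,.0275,(.07,.16)); onroof(P,c,.0125,.0195,(.03,.083));onroof(P,c,-.01,.0115,(-.03,.045))
F=np.load('F.npy');Q=(P-F[:3,3])@F[:3,:3]
k=(Q[...,2]>.0285)&(Q[...,2]<.15)&(abs(Q[...,1])<.06)&(Q[...,0]>.05)&(Q[...,0]<.2)
print(k.sum(),np.median(Q[k],0),Q[k].max(0))
E
```

```text
n 3330
centre [106.2  22.9] size [128.8  42.3] ang 90.0 box [[85.0, -42.0], [127.0, -42.0], [127.0, 87.0], [85.0, 87.0]] z med 24.0 tilt deg [-0.4 -0. ]
n 3858
centre [65.6 16.5] size [146.2  33.3] ang 89.6 box [[48.0, -56.0], [82.0, -57.0], [83.0, 89.0], [49.0, 90.0]] z med 16.0 tilt deg [ 0.2 -0. ]
n 5755
centre [22.1 -1.3] size [ 45.7 175.8] ang 0.0 box [[-1.0, 87.0], [-1.0, -89.0], [45.0, -89.0], [45.0, 87.0]] z med 7.9 tilt deg [ 0.1 -0. ]
1290 [0.10240267 0.02116324 0.04697569] [0.10732563 0.05998815 0.05027808]
```

View pics/w9.png

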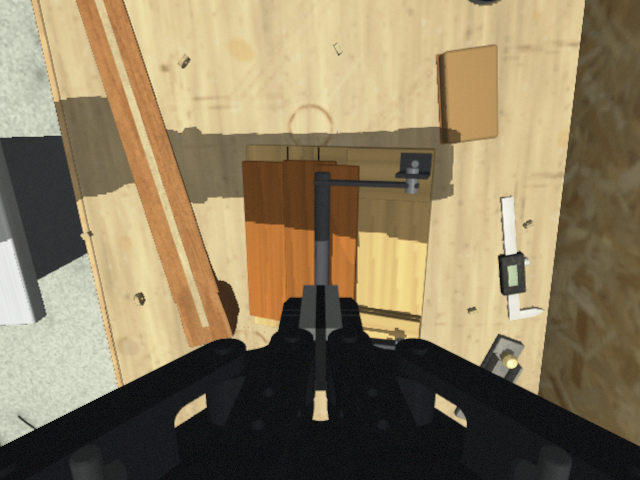

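The bar lies over the boards at (322,240), but its top at 47 mm is still about 9 mm high. It may still be sinking, so I'll wait and measure again.

Emit:
move_arm:
  commands:
    - [0,0,0,0]
    - [0,0,0,0]
    - [0,0,0,0]
    - [0,0,0,0]
    - [0,0,0,0]
    - [0,0,0,0]
    - [0,0,0,0]
    - [0,0,0,0]
    - [0,0,0,0]
    - [0,0,0,0]

```text
clock: 24.15
eef_pos: [0.5999, 0.0401, 0.3966]
tcp_rot: [180.0, -0.0, 87.0]
ft_force: [-0.1, -0.4, -0.2]
opening: 0.0002
gripper_force: 0.0
```

```bash
python3 - <<'E'
from h import *
c,P,W=cloud('wrist')
onroof(P,c,.0205,.0275,(.07,.16)); onroof(P,c,.0125,.0195,(.03,.083));onroof(P,c,-.01,.0115,(-.03,.045))
F=np.load('F.npy');Q=(P-F[:3,3])@F[:3,:3]
k=(Q[...,2]>.0285)&(Q[...,2]<.15)&(abs(Q[...,1])<.06)&(Q[...,0]>.05)&(Q[...,0]<.2)
print(k.sum(),np.median(Q[k],0),Q[k].max(0))
E
```

```text
n 3496
centre [106.   22.6] size [129.2  42.5] ang 89.9 box [[85.0, -42.0], [127.0, -42.0], [127.0, 87.0], [85.0, 87.0]] z med 23.9 tilt deg [-0.1  0. ]
n 3845
centre [65.5 16.5] size [146.   33.7] ang 89.6 box [[48.0, -56.0], [82.0, -57.0], [83.0, 89.0], [49.0, 90.0]] z med 16.0 tilt deg [0.1 0. ]
n 5764
centre [21.7 -0.8] size [ 46.6 174.8] ang 0.0 box [[-2.0, 87.0], [-2.0, -88.0], [45.0, -88.0], [45.0, 87.0]] z med 8.0 tilt deg [ 0.1 -0. ]
1286 [0.10236745 0.01983692 0.03673697] [0.10739953 0.05996466 0.0396524 ]
```

The bar has settled: its top is at 37–39 mm (38 expected), and the boards have not moved.

```bash
python3 -c "
from station import env; print(env.job_done())"
```

```text
the job is handed in; nothing more can be done
None
```

The job is handed in: all three boards measured flat, centred and within about 2 mm of their lines, the storm bar is down on the top board, and the robot kept clear of the bottle, cup and sanding block.

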